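Walk the tall clock out from under the shelf

ROBOT

A 7-joint arm with a two-finger parallel gripper is mounted at the origin on the work surface. World frame = base frame: x ahead of the robot, y to its left, z up, the work surface at z = 0. Lengths are in m, angles in rad, forces in N, time in s.
With the tool pointing down it reaches from about 0.35 to 0.9 m from the base axis. Payload 7.2 kg.
Tool frame: the origin (TCP) lies where the fingers leave the gripper's body, on its centre line; the fingertips stand bot.tcp_to_tips ahead of it and the grasp point (between the pads) lies 61 mm ahead of it (bot.tcp_to_tips is the distance from the TCP to the fingertips, in m); z points along the fingers, y is the line along which they close (so a half turn about z gives the same grasp; the last joint's range is limited). The gripper opens to 88 mm and grips with 3 to 60 N. Pads are 20 mm wide; open, the fingers measure 115 mm over their backs; the gripper's body (75 mm by 178 mm) begins 61 mm behind the grasp point.
Start: joints at [-1.239, 0.411, -0.013, 1.596, 0.006, 1.134, -0.082], TCP at [0.243, 0.576, 0.303] pointing down, gripper open.
Joint ranges: [-2.95, 2.95], [-0.29, 1.99], [-1.47, 1.44], [0.14, 2.54], [-1.03, 4.17], [0.13, 1.85], [-2.86, 2.86]. Speed limits (rad/s): [2.39, 2.39, 3.01, 3.01, 3.14, 3.14, 3.14].

INTERFACE

Orientations are given as a unit quaternion [w, x, y, z].
In Python, from rig import bot gives the robot as it stands. Calls block until the motion is done:
- bot.movep(position, orientation): joint-space move of the TCP to a pose.
- bot.movel(position, orientation=None, v=0.15): straight line of the TCP; orientation=None keeps the orientation; v is the mean speed in m/s.
- bot.move_j(angles): joint-space move.
- bot.set_gripper(opening): finger opening in m; the grip force is fixed at half the most; returns when the fingers have stopped.
- bot.dwell(seconds).
- bot.inverse_kinematics(position, orientation): joint angles nearest the present ones, or None.
- bot.get_obs(): the state.
- bot.capture(name): name is "side" or "top"; returns a dict with "img" (400x640x3 uint8, blue, green, red), "camera_matrix" (3x3 intrinsics, pixels), "R" (3x3) and "t" (3): a world point X has camera coordinates R X + t. Camera axes: x right, y down, z forward; pixel columns grow to the right and rows downward; lengths in m; the calibration is good to about 2 mm. A picture is of the moment at which its call begins. There is no depth.
A pose or a line that the arm cannot do raises bot.MotionError and nothing moves.
- bot.sign_off(): hands the job in; it is judged then, once.
The state is a dict: "time": time; "qpos": joint angles; "qd": joint speeds; "joint_torque": joint torques, N m; "tcp_pos": TCP position; "eef_rot": TCP orientation; "force": force on the tool from outside, world axes, zero at the start; "wrist_torque": the same for the moment, N m; "width": finger opening in m; "finger_force": force on a finger pad.
Only numpy, scipy, OpenCV 4.12 (cv2) and the standard library are available. Lean on these libraries where they do the work, as an engineer would, in place of code of your own. Each camera call takes 0.05 s, during which the arm holds its last target. There are 200 camera calls.

TASK

Walk the tall walnut clock out from under the steel shelf onto the brass square inlaid in the deck, without lifting it clear: tip it towards its dial side onto its front bottom edge, keep it tipped and pivot on its right front corner (right and left as seen facing the dial), which stays about where it is, until the left front corner is on the yellow disc; then pivot on that corner until the right front corner is on the white disc. Only then let it down upright on the square and let go, and leave everything else where it is.

Things in the scene. Friction and masses are not known exactly. Their poses are not given: they have to be found in the camera images.
- clock: Loose tall walnut clock, 190 mm high, 0.6-0.9 kg. Plinth 100 x 100 mm, 26 high; step 84 x 84 to 35; plain smooth trunk 64 (x) by 56 (y) from 35 to 190 high, to grip across the 56. Origin: centre of underside; z up, x from dial to back (white dial in brass bezel on the -x face, 4 mm proud), y left as seen facing the dial. Starts upright on the deck, its back half under the upper shelf.
- clock_left (a point): Left front bottom corner of the clock's plinth, at (-50, +50, 0) mm in the clock's frame.
- clock_right (a point): Right front bottom corner of the clock's plinth, at (-50, -50, 0) mm in the clock's frame.
- mark_left (a point): Centre of the yellow disc (20 mm across, flush) in the deck: where the clock's left front corner must come, 92 to 109 mm from where its right front corner starts. It is one front corner of the flush brass outline (100 x 100 mm); x points from the outline's front to its back, y from the white disc to the yellow.
- mark_right (a point): Centre of the white disc (20 mm across, flush) in the deck, the other front corner of the brass square, 100 mm to the -y side of the yellow disc: where the clock's right front corner must come.
- shelf: Fixed grey steel unit. Origin: underside centre of its deck; x from open front to back, y left. Deck 360 (x) x 400 mm, top 12 mm over the bench. Upper shelf x 53 to 175 mm, full width, underside 227 mm over the bench, front lip to 255, back panel and tools to 357; posts at x 163, y +-190. It blocks tools straight above the clock; one leaning back to the open front by 30 degrees or more clears.
- balance_cock: Bystander, loose brass cock 70 mm long, 7 mm thick, lying on the upper shelf. Origin: underside.
- watch_case: Bystander, loose nickel watch case 58 mm across, 14 mm thick, lying on the deck front left. Origin: centre of the underside.
- finial: Bystander, loose turned walnut finial 48 mm across, 110 mm high, standing on the deck front right. Origin: centre of the underside.
- hammer: Bystander, loose hammer 220 mm long lying on the bench at the left. Origin: underside.
- jar: Bystander, loose jar 64 mm across, 85 mm high, on the bench at the left. Origin: centre of the underside.
- brush: Bystander, loose brush 180 mm long lying on the bench at the right. Origin: underside.
Mind the look-alikes: they are no part of the job. Leave any orange or pink look-alike of the clock alone.

How it is judged:
By the outcome, as a careful person would: the job done as asked, in the order asked, and still so for the second after the job is handed in, with the robot touching nothing.
It also fails if it takes over 42 s, if anything falls off the work surface, if the arm or the gripper's body presses on something with over 40 N, if the wrist force passes 120 N, or if a joint passes its speed limit or range.

## Working session

There is one attempt and no reset: what is moved stays moved. The work goes in short steps, each a Python script; the robot and the scene stay as the last script left them, time stands still between calls to the robot, and variables do not carry over. Pictures are saved under pics/ and viewed, at most 10 in all, crops included, and the job is handed in when it is done.

```bash
ls; mkdir -p pics; python3 - <<'E'
from rig import bot
import cv2,numpy as np,pickle
for n in("side","top"):
    c=bot.capture(n);cv2.imwrite(f"pics/{n}0.png",c["img"]);pickle.dump(c,open(f"{n}0.pkl","wb"))
    print(n,c["camera_matrix"].tolist(),(-c["R"].T@c["t"]).round(3),c["R"].round(3).tolist())
o=bot.get_obs();print(bot.tcp_to_tips,o["eef_rot"],o["time"],o["width"])
E
```

```text
pics
side [[516.9900655385229, 0.0, 314.50098456252965], [0.0, 516.9900655385229, 192.56814872501582], [0.0, 0.0, 1.0]] [-0.03   0.084  2.007] [[-0.178, -0.984, -0.003], [-0.936, 0.17, -0.307], [0.302, -0.052, -0.952]]
top [[465.72397553767854, 0.0, 328.29893741921256], [0.0, 465.72397553767854, 196.18659625438764], [0.0, 0.0, 1.0]] [ 0.471 -0.034  1.484] [[0.0, -1.0, -0.001], [-0.998, -0.0, -0.069], [0.069, 0.001, -0.998]]
0.08 [-8.64405826e-05  1.98523422e-01  9.80095898e-01 -6.89053850e-04] 0.1 0.08774916010401486
```

View pics/side0.png

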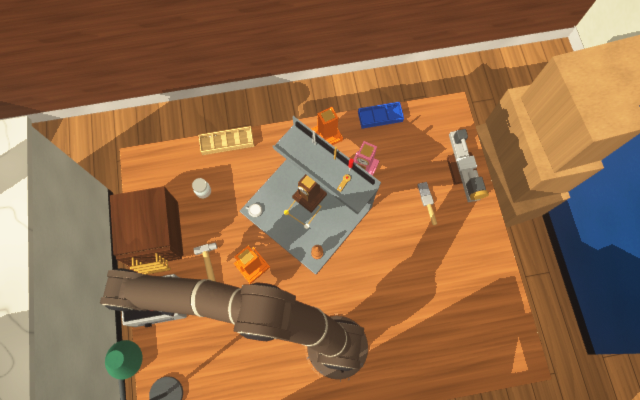

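View pics/top0.png

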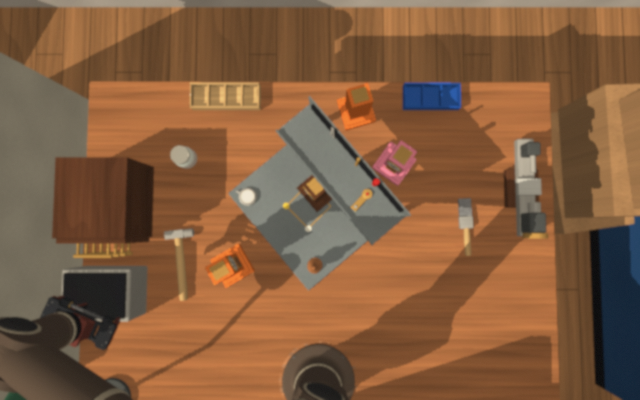

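The walnut clock is at side (308,192) / top (314,190), brown and partly under the shelf. The look-alikes are orange at side (250,264) and (328,124), and pink at (367,158). I'll confirm this in an enlarged crop.

```bash
python3 - <<'E'
import cv2,numpy as np
a=cv2.imread("pics/side0.png")[160:270,230:390];b=cv2.imread("pics/top0.png")[160:270,230:390]
a=cv2.resize(a,None,fx=5,fy=5,interpolation=cv2.INTER_CUBIC);b=cv2.resize(b,None,fx=5,fy=5,interpolation=cv2.INTER_CUBIC)
cv2.imwrite("pics/s1.png",a);cv2.imwrite("pics/t1.png",b)
E
```

```text
(no output)
```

View pics/s1.png

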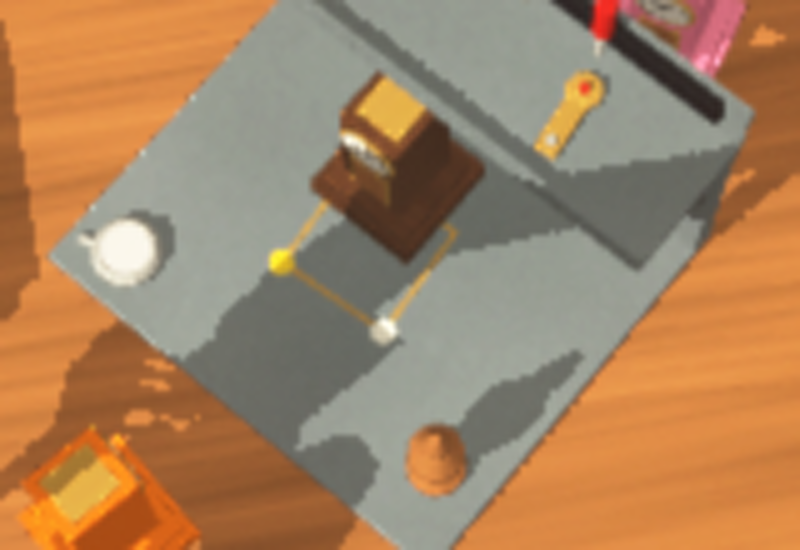

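View pics/t1.png

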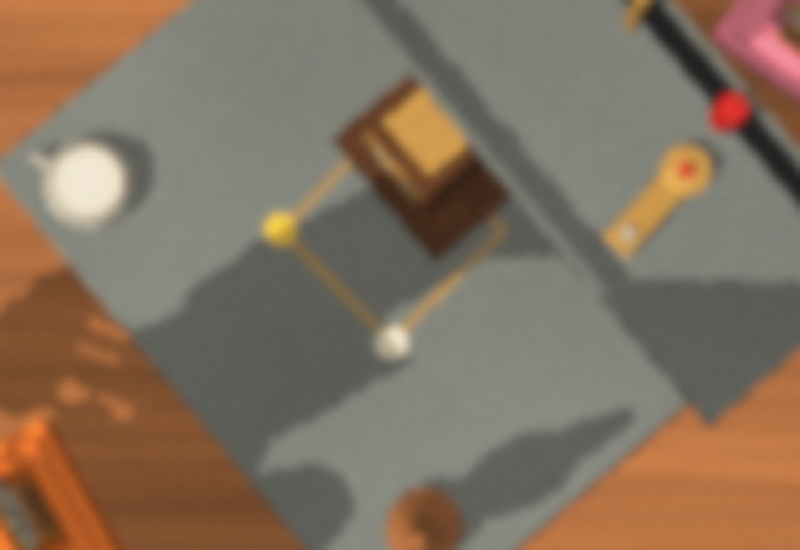

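Both crops show one walnut clock with a white dial facing the brass square, so it is the one meant. In the side crop the dial is at (365,150), yellow disc (281,262) and white disc (383,330). In the top crop yellow is (280,229) and white (392,341).

```bash
cat > vis.py <<'E'
import pickle,numpy as np
from scipy.optimize import least_squares
def proj(c,X):
    p=(c["R"]@np.atleast_2d(X).T).T+c["t"]; p=p@c["camera_matrix"].T; return p[:,:2]/p[:,2:]
def onz(c,u,v,z):
    C=-c["R"].T@c["t"]; d=c["R"].T@np.linalg.solve(c["camera_matrix"],[u,v,1]); return C+d*(z-C[2])/d[2]
def R2(a): return np.array([[np.cos(a),-np.sin(a)],[np.sin(a),np.cos(a)]])
E
python3 - <<'E'
from vis import *
import cv2
C={n:pickle.load(open(n+"0.pkl","rb")) for n in("side","top")}
def uc(u,v): return (u+.5)/5-.5+230,(v+.5)/5-.5+160
M={}
for n,pts in dict(side=[("y",281,262),("w",383,330)],top=[("y",280,229),("w",392,341)]).items():
    for k,u,v in pts:
        M[n,k]=onz(C[n],*uc(u,v),.012); print(n,k,M[n,k].round(4))
for n in C:
    d=M[n,"y"]-M[n,"w"]; print(n,"dist",np.linalg.norm(d),"yaw",np.degrees(np.arctan2(d[1],d[0]))-90)
# sub-pixel disc centroids
obs=[("side",-50,50,26,312,184),("side",-50,-50,26,407,256),("side",50,-50,26,485,169),
 ("top",-50,50,26,336,138),("top",-50,-50,26,433,257),("top",50,-50,26,508,194)]
def f(p):
    r=[]
    for n,x,y,z,u,v in obs:
        q=R2(p[2])@[x/1e3,y/1e3]+p[:2]
        r+=list(proj(C[n],[*q,.012+z/1e3])[0]-uc(u,v))
    return r
s=least_squares(f,[*((M["top","y"]+M["top","w"])/2)[:2]+[.08,-.08],-.7])
print(s.x,np.degrees(s.x[2]),np.round(np.reshape(s.fun,(-1,2)),1).tolist())
q=lambda x,y:R2(s.x[2])@[x,y]+s.x[:2]
L,R=q(-.05,.05),q(-.05,-.05);print("L",L,"R",R, "R-yellow",np.linalg.norm(R-M["top","y"][:2]))
# overlay
for n in C:
    im=cv2.resize(C[n]["img"][160:270,230:390],None,fx=5,fy=5,interpolation=cv2.INTER_CUBIC)
    for hx,hy,z in((.05,.05,0),(.05,.05,.026),(.032,.028,.19)):
        P=np.array([[*q(a*hx,b*hy),.012+z] for a,b in((-1,1),(-1,-1),(1,-1),(1,1))])
        p=((proj(C[n],P)-[230,160]+.5)*5-.5).round().astype(int)
        cv2.polylines(im,[p],True,(0,255,0) if z else (255,0,255),1)
    cv2.imwrite(f"pics/o_{n}.png",im)
a=np.vstack([cv2.imread("pics/o_side.png")[50:300,200:600],cv2.imread("pics/o_top.png")[50:300,200:600]]);cv2.imwrite("pics/o.png",a)
E
```

```text
side y [0.544  0.1033 0.012 ]
side w [0.4742 0.0326 0.012 ]
top y [0.5427 0.1025 0.012 ]
top w [0.4719 0.0313 0.012 ]
side dist 0.09938871272787957 yaw -44.63897312196324
top dist 0.10030267399995975 yaw -44.83688727886219
[ 0.58725078  0.00260164 -0.9410696 ] -53.91931629855021 [[-1.1, -0.4], [-2.1, 1.9], [-0.3, 1.8], [-2.2, -0.0], [-2.8, 2.1], [8.2, -4.2]]
L [0.598214   0.07245726] R [0.51739516 0.01356487] R-yellow 0.0924294990253646
```

View pics/o.png

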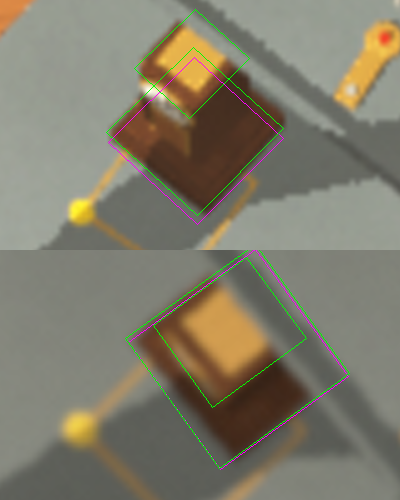

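```bash
python3 - <<'E'
from vis import *
import cv2
C={n:pickle.load(open(n+"0.pkl","rb")) for n in("side","top")}
def uc(u,v): return (u+.5)/5-.5+230,(v+.5)/5-.5+160
obs=[("side",-50,50,26,312,184),("side",-50,-50,26,407,258),("side",50,-50,26,485,169),("side",-32,28,190,341,106),("side",32,28,190,381,72),
 ("top",-50,50,26,335,137),("top",-50,-50,26,436,257)]
def f(p):
    r=[]
    for n,x,y,z,u,v in obs:
        q=R2(p[2])@[x/1e3,y/1e3]+p[:2]
        r+=list(proj(C[n],[*q,.012+z/1e3])[0]-uc(u,v))
    return r
s=least_squares(f,[.58,.03,-.7],loss="soft_l1",f_scale=.5)
print(s.x,np.degrees(s.x[2]),np.round(np.reshape(s.fun,(-1,2)),1).tolist())
q=lambda x,y:R2(s.x[2])@[x,y]+s.x[:2]
L,R=q(-.05,.05),q(-.05,-.05);print("L",L,"R",R, "R-yellow",np.linalg.norm(R-[.5433,.1029]))
A=[]
for n in C:
    im=cv2.resize(C[n]["img"][160:270,230:390],None,fx=5,fy=5,interpolation=cv2.INTER_CUBIC)
    for hx,hy,z in((.05,.05,0),(.05,.05,.026),(.032,.028,.19)):
        P=np.array([[*q(a*hx,b*hy),.012+z] for a,b in((-1,1),(-1,-1),(1,-1),(1,1))])
        p=((proj(C[n],P)-[230,160]+.5)*5-.5).round().astype(int)
        cv2.polylines(im,[p],True,(0,255,0) if z else (255,0,255),1)
    A.append(im[50:300,200:600])
cv2.imwrite("pics/o2.png",np.vstack(A))
E
```

```text
[ 0.59245929 -0.00210668 -0.87015961] -49.856473179244624 [[-0.1, -0.6], [0.1, -0.0], [0.5, -0.8], [-0.2, 1.7], [2.9, -4.1], [-0.7, 0.1], [-0.3, 0.6]]
L [0.59844566 0.06835014] R [0.52200247 0.00387969] R-yellow 0.10128478325969482
```

View pics/o2.png

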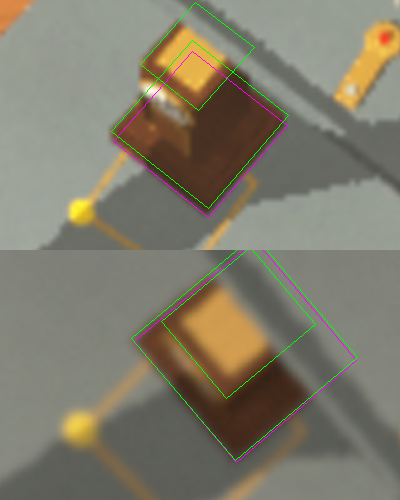

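The overlay now fits the visible plinth: right front corner to yellow disc is 101 mm, within the 92–109 given. Next I'll locate the shelf lip and finial and check the IK over the whole path.

```bash
cat > plan.py <<'E'
import numpy as np
from scipy.spatial.transform import Rotation as Ro
Rc=np.array([.5220,.0039,.012]); YAW0=-.870
Y=np.array([.5433,.1029,.012]); W=np.array([.4730,.0320,.012])
ya=lambda a,b:np.arctan2(*(b-a)[1::-1])-np.pi/2   # yaw with y axis along a->b (right->left)
PR=np.array([-.05,-.05,0]); PL=np.array([-.05,.05,0])
def tcp(pivot_w,pivot_c,yaw,tilt,phi,h,sgn,roll=0,gx=0.,back=0.):
    """tilt>0: towards dial; roll about clock x. returns TCP pos, quat wxyz"""
    Rw=Ro.from_euler("z",yaw)*Ro.from_euler("y",-tilt)*Ro.from_euler("x",roll)
    a=np.array([np.sin(phi),0,-np.cos(phi)]); y=np.array([0,sgn,0.])
    Rt=Ro.from_matrix(np.c_[np.cross(y,a),y,a])
    p=pivot_w+Rw.apply(np.array([gx,0,h])-(.061+back)*a-pivot_c)
    return p,(Rw*Rt).as_quat(scalar_first=True)
E
python3 - <<'E'
from vis import *; from plan import *
from rig import bot
C={n:pickle.load(open(n+"0.pkl","rb")) for n in("side","top")}
def uc(u,v): return (u+.5)/5-.5+230,(v+.5)/5-.5+160
cl=np.array([.5925,-.0021]);R=R2(YAW0).T
for n,z,pts in(("side",.255,[(318,0),(640,268)]),("side",.227,[(318,0),(640,268)]),("top",.255,[(365,0),(710,422)]),("side",.02,[(437,485)]),("side",.012,[(52,255)])):
    for p in pts: w=onz(C[n],*uc(*p),z); print(n,z,w.round(3),"in clock",(R@(w[:2]-cl)).round(3))
y1,y2=ya(Rc,Y),ya(W,Y); print(np.degrees([y1,y2]))
d=np.radians
for phi in(40,50,60):
  for s in(1,-1):
    out=[]
    for args in((Rc,PR,YAW0,0,dict(back=.09)),(Rc,PR,YAW0,0,{}),(Rc,PR,YAW0,d(15),{}),(Rc,PR,(YAW0+y1)/2,d(15),{}),(Rc,PR,y1,d(15),{}),(Y,PL,(y1+y2)/2,d(15),{}),(Y,PL,y2,d(15),{}),(Y,PL,y2,0,{}),(Y,PL,y2,0,dict(back=.1))):
        q=bot.inverse_kinematics(*tcp(*args[:4],d(phi),.145,s,**args[4]))
        out.append(None if q is None else np.round(q,2).tolist())
    print(phi,s,*out,sep="\n ")
E
```

```text
side 0.255 [0.665 0.043 0.255] in clock [0.012 0.084]
side 0.255 [ 0.425 -0.147  0.255] in clock [ 0.002 -0.221]
side 0.227 [0.676 0.042 0.227] in clock [0.02  0.092]
side 0.227 [ 0.432 -0.15   0.227] in clock [ 0.01  -0.218]
top 0.255 [0.653 0.036 0.255] in clock [0.01 0.07]
top 0.255 [ 0.429 -0.147  0.255] in clock [ 0.005 -0.218]
side 0.02 [0.343 0.013 0.02 ] in clock [-0.173 -0.181]
side 0.012 [0.583 0.283 0.012] in clock [-0.224  0.176]
[-12.14217753 -44.75653498]
40
 1
 [-1.0, 0.27, 0.5, 2.11, 0.8, 0.83, -0.38]
 [-0.88, 0.43, 0.53, 2.13, 0.88, 0.6, -0.43]
 [-1.12, 0.54, 0.58, 2.21, 1.15, 0.75, -0.9]
 [-1.06, 0.42, 0.49, 2.41, 1.67, 0.68, -1.16]
 None
 [-1.09, 0.38, 0.44, 2.47, 1.69, 0.72, -1.2]
 [-1.2, 0.46, 0.5, 2.32, 1.2, 0.81, -1.0]
 [-0.96, 0.35, 0.48, 2.24, 0.98, 0.63, -0.55]
 [-1.09, 0.16, 0.43, 2.2, 0.85, 0.9, -0.46]
40
 -1
 [-0.39, 0.27, -0.22, 2.07, 0.96, 0.99, 2.62]
 [-0.33, 0.4, -0.14, 2.09, 1.11, 0.84, 2.52]
 [-0.49, 0.48, -0.21, 2.17, 1.33, 1.11, 2.13]
 [-0.48, 0.38, -0.2, 2.37, 1.66, 0.95, 2.06]
 None
 [-0.53, 0.36, -0.23, 2.43, 1.66, 0.96, 2.02]
 [-0.58, 0.43, -0
[... 919 characters left out ...]
 [-1.1, 0.64, 0.63, 2.22, 1.29, 0.72, -1.04]
 [-1.21, 0.79, 0.55, 2.24, 1.32, 0.96, -1.29]
 [-1.24, 0.77, 0.55, 2.47, 1.83, 0.95, -1.69]
 None
 [-1.13, 0.7, 0.31, 2.52, 1.8, 1.13, -1.67]
 [-1.31, 0.75, 0.48, 2.34, 1.32, 1.01, -1.38]
 [-1.18, 0.57, 0.54, 2.33, 1.35, 0.79, -1.15]
 [-1.33, 0.41, 0.45, 2.31, 1.11, 1.01, -1.0]
60
 -1
 [-0.55, 0.46, -0.29, 2.17, 1.28, 1.28, 2.11]
 [-0.46, 0.55, -0.18, 2.18, 1.45, 1.15, 2.05]
 [-0.58, 0.71, -0.23, 2.19, 1.49, 1.48, 1.81]
 [-0.62, 0.66, -0.2, 2.44, 1.81, 1.41, 1.65]
 None
 [-0.68, 0.66, -0.22, 2.5, 1.78, 1.44, 1.59]
 [-0.68, 0.69, -0.29, 2.3, 1.45, 1.51, 1.72]
 [-0.55, 0.51, -0.23, 2.29, 1.45, 1.17, 1.97]
 [-0.65, 0.4, -0.36, 2.27, 1.23, 1.31, 2.04]
```

```bash
python3 - <<'E'
from plan import *
from rig import bot
y1=ya(Rc,Y);d=np.radians
for phi in(30,34,38,42):
  for t in(6,10):
    for h in(.13,.15,.165):
      for gx in(0,-.01):
       r=[]
       for s in(1,-1):
        q=bot.inverse_kinematics(*tcp(Rc,PR,y1,d(t),d(phi),h,s,gx=gx)); r.append("-" if q is None else np.round(q,2).tolist())
       if r!=["-","-"]: print(phi,t,h,gx,*r)
E
```

```text
30 6 0.13 0 [-0.85, 0.28, 0.58, 2.34, 1.48, 0.16, -0.41] [-0.9, 0.29, 0.64, 2.35, 1.48, 0.14, 2.73]
30 6 0.13 -0.01 [-0.84, 0.26, 0.54, 2.36, 1.52, 0.18, -0.46] [-0.9, 0.27, 0.62, 2.37, 1.53, 0.16, 2.67]
30 6 0.15 0 [-0.8, 0.22, 0.5, 2.33, 1.23, 0.22, -0.14] -
30 6 0.15 -0.01 [-0.8, 0.2, 0.48, 2.35, 1.27, 0.24, -0.2] [0.53, 0.37, -1.04, 2.27, 1.48, 0.65, 2.86]
30 6 0.165 0 [-0.78, 0.18, 0.47, 2.32, 1.11, 0.26, -0.01] [-1.39, 0.41, 1.29, 2.34, -0.98, 0.16, -1.09]
30 6 0.165 -0.01 [-0.79, 0.16, 0.46, 2.33, 1.15, 0.27, -0.06] [-1.42, 0.39, 1.3, 2.36, -0.91, 0.14, -1.17]
30 10 0.13 0 [-0.77, 0.26, 0.43, 2.4, 1.89, 0.28, -0.84] [-1.1, 0.32, 0.83, 2.42, 2.27, 0.16, 1.9]
30 10 0.13 -0.01 [-0.78, 0.25, 0.42, 2.42, 1.89, 0.29, -0.86] [-1.11, 0.31, 0.83, 2.44, 2.24, 0.17, 1.92]
30 10 0.15 0 [-0.79, 0.2, 0.44, 2.39, 1.67, 0.29, -0.61] [-1.1, 0.24, 0.8, 2.41, 1.77, 0.19, 2.42]
30 10 0.15 -0.01 [-0.8, 0.19, 0.43, 2.41, 1.68, 0.31, -0.64] [-1.12, 0.23, 0.81, 2.43, 1.79, 0.2, 2.4]
30 10 0.165 0 [-0.8, 0.16, 0.44, 2.38, 1.52, 0.31, -0.45] [-1.13, 0.19, 0.82, 2.4, 1.54, 0.22, 2.67]
30 10 0.165 -0.01 
[... 3078 characters left out ...]
 0.21, 0.46, 2.47, 2.07, 0.44, -1.07] [-1.0, 0.22, 0.61, 2.48, 2.13, 0.41, 2.01]
42 10 0.13 0 [-0.81, 0.35, 0.38, 2.52, 2.35, 0.6, -1.43] [-0.12, 0.36, -0.42, 2.48, 2.13, 0.8, 2.03]
42 10 0.13 -0.01 [0.51, 0.67, -1.24, 2.47, 2.03, 1.22, -0.79] [-0.14, 0.35, -0.42, 2.5, 2.12, 0.81, 2.01]
42 10 0.15 0 [-0.86, 0.28, 0.42, 2.52, 2.27, 0.57, -1.32] [-0.3, 0.28, -0.22, 2.49, 2.1, 0.7, 2.04]
42 10 0.15 -0.01 [-0.88, 0.28, 0.42, 2.54, 2.25, 0.58, -1.33] [-0.32, 0.27, -0.22, 2.51, 2.09, 0.72, 2.02]
42 10 0.165 0 [-0.9, 0.24, 0.45, 2.52, 2.19, 0.55, -1.23] [-0.67, 0.22, 0.19, 2.5, 2.12, 0.6, 2.0]
42 10 0.165 -0.01 [-0.92, 0.23, 0.45, 2.53, 2.17, 0.56, -1.23] [-0.69, 0.22, 0.19, 2.52, 2.11, 0.61, 1.99]
```

Chosen grasp: lean 36°, tilt 10°, height 150 mm. Approaching and gripping.

```bash
cat >> plan.py <<'E'
G=dict(phi=np.radians(36),h=.15,sgn=1,gx=-.005)
def st(bot,tag=""):
    o=bot.get_obs(); print(tag,"t%.2f"%o["time"],"w%.4f"%o["width"],"F",np.round(o["force"],1),"T",np.round(o["wrist_torque"],2),"ff",np.round(o["finger_force"],1)); return o
E
python3 - <<'E'
from plan import *
from rig import bot
import cv2
bot.movep(*tcp(Rc,PR,YAW0,0,back=.2,**G)); st(bot,"far")
p,q=tcp(Rc,PR,YAW0,0,back=.09,**G); bot.movel(p,q,v=.25); st(bot,"near")
p,q=tcp(Rc,PR,YAW0,0,**G); bot.movel(p,q,v=.12); st(bot,"at")
bot.set_gripper(.05); st(bot,"grip"); print(bot.get_obs()["tcp_pos"]-p,bot.get_obs()["qpos"])
import pickle
A=[]
for n in("side","top"):
    c=bot.capture(n);pickle.dump(c,open(n+"1.pkl","wb"))
    A.append(cv2.resize(c["img"][175:235,270:350],None,fx=7,fy=5*7/5,interpolation=cv2.INTER_CUBIC)[:, :])
cv2.imwrite("pics/g.png",cv2.resize(np.hstack(A),(800,300)))
E
```

```text
far t2.12 w0.0879 F [-0.7 -0.3 -0. ] T [0.33 0.42 0.03] ff 0.0
near t2.71 w0.0880 F [-0.1  0.5 -0.4] T [ 0.41  0.35 -0.04] ff 0.0
at t3.61 w0.0878 F [ 0.5  0.4 -0.6] T [0.42 0.36 0.07] ff 0.0
grip t4.21 w0.0559 F [1.4 4.  2.8] T [ 0.64 -0.05  0.39] ff 30.0
[0.00064298 0.00098342 0.00034189] [-0.86156772  0.40336168  0.54633542  2.10072473  0.7287693   0.5979884
 -0.26455765]
```

View pics/g.png

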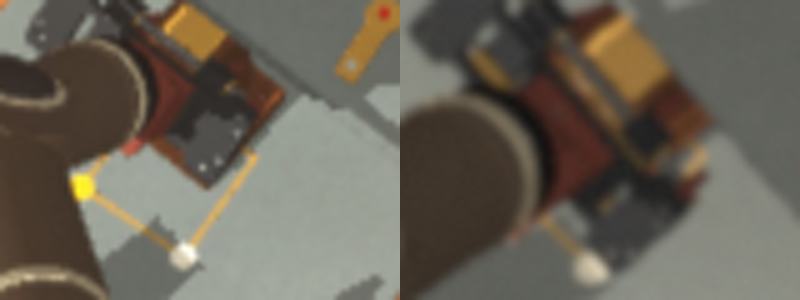

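The grip holds at 55.9 mm, and the right front corner is where estimated, at side px (311.6,213). Tipping now.

```bash
python3 - <<'E'
from plan import *
from rig import bot
d=np.radians
for t in(2.5,5,7.5,10):
    p,q=tcp(Rc,PR,YAW0,d(t),**G); bot.movel(p,q,v=.04); o=st(bot,t)
    if np.linalg.norm(o["force"])>25: print("stop");break
E
```

```text
2.5 t4.67 w0.0562 F [ 3.1 -0.8  1. ] T [ 0.02 -0.39  0.04] ff 30.0
5 t5.04 w0.0559 F [ 2.2 -2.4  2.2] T [-0.24 -0.33  0.01] ff 30.0
7.5 t5.41 w0.0562 F [ 2.2 -3.2  3.6] T [-0.49 -0.3  -0.05] ff 30.0
10 t5.78 w0.0558 F [ 1.9 -3.1  4.3] T [-0.64 -0.29 -0.22] ff 30.0
```

```bash
python3 - <<'E'
from plan import *
from rig import bot
import cv2,pickle
d=np.radians; y1=ya(Rc,Y)
N=8
for i in range(1,N+1):
    f=i/N; yaw=YAW0+f*(y1-YAW0)
    p,q=tcp(Rc,PR,yaw,d(10),roll=d(.7)*min(1,2*f),**G)
    bot.movel(p,q,v=.035); o=st(bot,"%.1f"%np.degrees(yaw))
    if np.linalg.norm(o["force"])>30: print("stop");break
print(o["tcp_pos"]-p)
A=[]
for n in("side","top"):
    c=bot.capture(n);pickle.dump(c,open(n+"2.pkl","wb"))
    A.append(c["img"][175:235,270:350])
cv2.imwrite("pics/p1.png",cv2.resize(np.hstack(A),(800,300),interpolation=cv2.INTER_CUBIC))
E
```

```text
-45.1 t6.07 w0.0558 F [ 3.3 -2.4  1.7] T [-0.22 -0.33  0.28] ff 30.0
-40.4 t6.36 w0.0556 F [ 3.8 -0.9  0.2] T [ 0.04 -0.24  0.37] ff 30.0
-35.7 t6.65 w0.0560 F [3.4 0.6 1.4] T [ 0.29 -0.19  0.43] ff 30.0
-31.0 t6.93 w0.0561 F [4.2 0.8 0.1] T [0.44 0.07 0.39] ff 30.0
-26.3 t7.22 w0.0557 F [0.8 0.9 0.5] T [0.38 0.33 0.33] ff 30.0
-21.6 t7.53 w0.0556 F [0.9 0.2 0.6] T [0.14 0.69 0.17] ff 30.0
-16.9 t7.83 w0.0560 F [0.1 0.1 0.7] T [0.01 0.89 0.06] ff 30.0
-12.1 t8.12 w0.0559 F [-0.3  0.1  1.9] T [0.1  1.11 0.05] ff 30.0
[ 0.0001314  -0.00027386 -0.00014185]
```

View pics/p1.png

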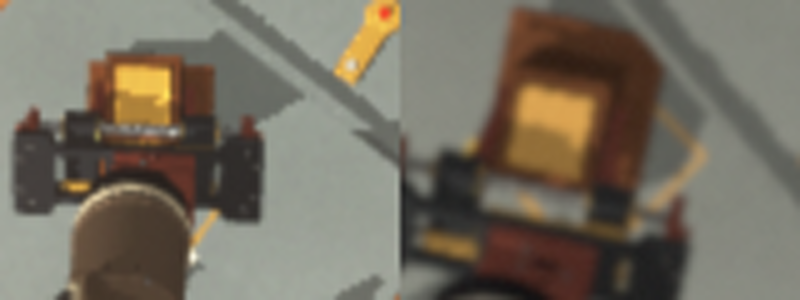

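```bash
python3 - <<'E'
from plan import *; from vis import *
import cv2
d=np.radians;y1=ya(Rc,Y);A=[]
Rw=Ro.from_euler("z",y1)*Ro.from_euler("y",-d(10))*Ro.from_euler("x",d(.7))
for n in("side","top"):
    c=pickle.load(open(n+"2.pkl","rb")); im=cv2.resize(c["img"][160:230,265:345],None,fx=5,fy=5,interpolation=cv2.INTER_CUBIC)
    for hx,hy,z in((.05,.05,0),(.05,.05,.026),(.032,.028,.19)):
        P=Rc+Rw.apply(np.array([[a*hx,b*hy,z] for a,b in((-1,1),(-1,-1),(1,-1),(1,1))])-PR)
        cv2.polylines(im,[((proj(c,P)-[265,160]+.5)*5-.5).round().astype(int)],True,(0,255,0) if z else (255,0,255),1)
    A.append(im)
cv2.imwrite("pics/p1o.png",np.hstack(A))
E
```

```text
(no output)
```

View pics/p1o.png

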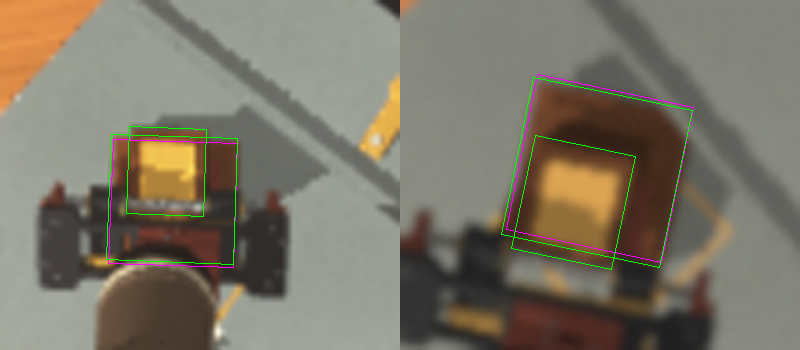

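The model overlay agrees with both views to about 3 mm, so the left corner is on the yellow disc. Next is the second pivot, still tipped.

```bash
python3 - <<'E'
from plan import *; from vis import *
from rig import bot
import cv2
d=np.radians; y1=ya(Rc,Y); y2=ya(W,Y)
L=Rc+Ro.from_euler("z",y1).apply([0,.1,0]); L[2]=.012; print("L-Y",(L-Y).round(4))
p,q=tcp(L,PL,y1,d(10),**G); bot.movel(p,q,v=.02); st(bot,"level")
N=8
for i in range(1,N+1):
    f=i/N; yaw=y1+f*(y2-y1)
    p,q=tcp(L+f*(Y-L),PL,yaw,d(10),roll=-d(.7)*min(1,2*f),**G)
    bot.movel(p,q,v=.035); o=st(bot,"%.1f"%np.degrees(yaw))
    if np.linalg.norm(o["force"])>30: print("stop");break
print(o["tcp_pos"]-p)
Rw=Ro.from_euler("z",y2)*Ro.from_euler("y",-d(10))*Ro.from_euler("x",-d(.7));A=[]
for n in("side","top"):
    c=bot.capture(n); im=cv2.resize(c["img"][170:240,265:345],None,fx=5,fy=5,interpolation=cv2.INTER_CUBIC)
    for hx,hy,z in((.05,.05,0),(.05,.05,.026),(.032,.028,.19)):
        P=Y+Rw.apply(np.array([[a*hx,b*hy,z] for a,b in((-1,1),(-1,-1),(1,-1),(1,1))])-PL)
        cv2.polylines(im,[((proj(c,P)-[265,170]+.5)*5-.5).round().astype(int)],True,(0,255,0) if z else (255,0,255),1)
    A.append(im)
cv2.imwrite("pics/p2o.png",np.hstack(A))
E
```

```text
L-Y [-0.0003 -0.0012  0.    ]
level t8.50 w0.0561 F [ 0.8 -1.5  2.6] T [-0.16  0.62 -0.22] ff 30.0
-16.2 t8.80 w0.0555 F [ 1.  -2.8  1.4] T [-0.44  0.48 -0.43] ff 30.0
-20.3 t9.10 w0.0556 F [ 1.  -2.2  1.3] T [-0.07  0.54 -0.41] ff 30.0
-24.4 t9.39 w0.0557 F [-0.7 -2.1  1. ] T [ 0.18  0.66 -0.27] ff 30.0
-28.4 t9.68 w0.0557 F [-1.2 -0.6  1.5] T [ 0.61  0.8  -0.14] ff 30.0
-32.5 t9.94 w0.0558 F [-1.8  0.   1. ] T [0.93 0.93 0.01] ff 30.0
-36.6 t10.21 w0.0556 F [-0.6  1.4 -0.5] T [1.24 0.97 0.05] ff 30.0
-40.7 t10.47 w0.0559 F [-0.9  1.9 -2.2] T [1.49 1.05 0.1 ] ff 30.0
-44.8 t10.74 w0.0559 F [ 0.1  2.3 -2.4] T [1.62 1.06 0.13] ff 30.0
[ 3.67500231e-04  2.33044887e-04 -9.39537202e-05]
```

View pics/p2o.png

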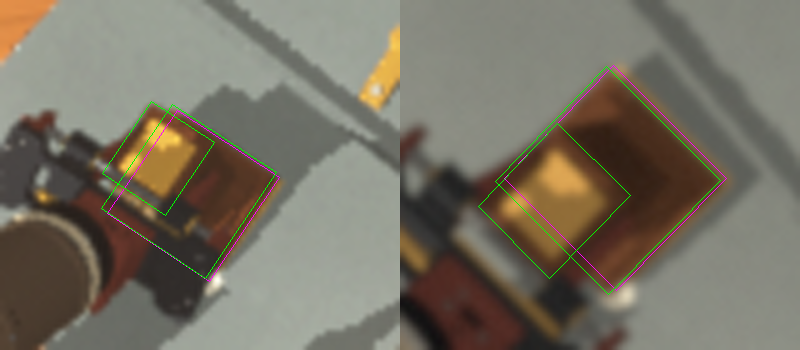

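The overlay matches again: the right front corner is at the white disc (side crop (212,281)) and the left at yellow. Letting it down, releasing and retreating.

```bash
python3 - <<'E'
from plan import *; from vis import *
from rig import bot
import cv2
d=np.radians; y2=ya(W,Y)
for t in(10,7,4,2,.5,0):
    p,q=tcp(Y,PL,y2,d(t),**G); bot.movel(p,q,v=.03); o=st(bot,t)
    if np.linalg.norm(o["force"])>30: print("stop");raise SystemExit
bot.dwell(.3); st(bot,"down")
bot.set_gripper(.088); st(bot,"open")
p,q=tcp(Y,PL,y2,0,back=.1,**G); bot.movel(p,q,v=.1); st(bot,"back")
p,q=tcp(Y,PL,y2,0,back=.2,**G); bot.movel(p,q,v=.2)
bot.movep([.3,.45,.40],[0,0.1985,.98,0]) if bot.inverse_kinematics([.3,.45,.40],[0,.1985234,.9800959,0]) is not None else None
st(bot,"away")
for n in("side","top"):
    c=bot.capture(n);pickle.dump(c,open(n+"3.pkl","wb"))
    i=c["img"].astype(int);g=c["img"]
    P=np.array([[*(Y[:2]+R2(y2)@([a*.05+.05,b*.05-.05])),.038] for a,b in((-1,1),(-1,-1),(1,-1),(1,1))])
    pr=proj(c,P); m=np.zeros(g.shape[:2],np.uint8)
    m[160:260,250:360]=((i[...,2]-i[...,0]>22)&(i.sum(2)<330))[160:260,250:360]
    k,lab,stt,ce=cv2.connectedComponentsWithStats(m); j=1+np.argmax(stt[1:,4])
    pts=np.argwhere(lab==j)[:,::-1]
    print(n,"pred",pr.round(1).tolist(),"blob L",pts[pts[:,0].argmin()],"bottom",pts[pts[:,1].argmax()],"R",pts[pts[:,0].argmax()],"top",pts[pts[:,1].argmin()],stt[j])
E
```

```text
10 t11.09 w0.0559 F [ 2.5  0.8 -5.2] T [1.22 0.56 0.26] ff 30.0
7 t11.59 w0.0559 F [ 0.2 -1.5 -2.3] T [ 0.66  0.83 -0.17] ff 30.0
4 t12.09 w0.0557 F [-0.2 -1.7 -2.8] T [ 0.36  0.76 -0.17] ff 30.0
2 t12.47 w0.0556 F [ 1.8 -0.9 -4.6] T [ 0.55  0.76 -0.03] ff 30.0
0.5 t12.80 w0.0562 F [ 1.1  0.2 -6. ] T [0.56 0.63 0.08] ff 30.0
0 t13.05 w0.0561 F [-4.2  1.6  7. ] T [-0.26  0.75 -0.36] ff 30.0
down t13.35 w0.0558 F [-4.1  0.7  7.1] T [-0.33  0.69 -0.36] ff 30.0
open t14.03 w0.0878 F [ 0.4 -1.  -0.3] T [0.36 0.41 0.01] ff 0.0
back t15.18 w0.0880 F [ 0.5  0.1 -0. ] T [0.35 0.44 0.04] ff 0.0
away t17.20 w0.0878 F [ 0.1 -0.2 -0.3] T [ 0.02  0.05 -0.01] ff 0.0
side pred [[285.6, 210.4], [306.3, 224.3], [320.7, 204.1], [300.1, 190.6]] blob L [286 211] bottom [305 225] R [321 206] top [301 185] [286 185  36  41 701]
top pred [[284.7, 204.8], [307.5, 227.5], [330.2, 204.6], [307.4, 182.1]] blob L [284 209] bottom [306 227] R [330 204] top [308 183] [ 284  183   47   45 1103]
```

The plinth corners in both views match the square to about 1 px (3 mm), the clock is upright, and the robot is clear. Handing in.

```bash
python3 -c "
from rig import bot
print(bot.sign_off())"
```

```text
the job is handed in; nothing more can be done
None
```

The clock was walked onto the brass square in the order asked, let down upright and released at about 17 s, with its corners within about 3 mm of the discs in both camera views; I did not re-check the bystanders, but no force reading suggested contact with any.

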